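# Hold back a mortice night latch on its snib

## Robot

A 6-joint arm with a two-finger parallel gripper is mounted at the origin on the work surface. World frame = base frame: x ahead of the robot, y to its left, z up, the work surface at z = 0. Lengths are in mm, angles in rad, forces in N, time in s.
With the tool pointing down it reaches from about 350 to 975 mm from the base axis. Payload 7.1 kg.
Tool frame: the origin (TCP) lies at the very end of the fingers, on their centre line; the grasp point (between the pads) lies 19 mm behind it (ctrl.tcp_to_grasp is the distance from the TCP to the grasp point, in mm); z points along the fingers, x is the direction in which the jaws open and shut, and the axes are right-handed (so a half turn about z gives the same grasp; the last joint's range is limited). The gripper opens to 88 mm and grips with 3 to 60 N. Pads are 20 mm wide; open, the fingers measure 115 mm over their backs; the gripper's body (75 mm by 178 mm) begins 61 mm behind the grasp point.
Start: joints at [-1.239, 0.423, 1.63, -0, 1.089, -0.019], TCP at [214.797, -586.913, 222.675] pointing down, gripper open.
Joint ranges: [-3, 3], [-0.9, 2.11], [0.09, 2.58], [-1.31, 4.45], [0.11, 2.69], [-2.54, 2.54]. Speed limits (rad/s): [2.39, 2.39, 3.01, 3.14, 3.14, 3.14].

## Interface

Orientations are given as a rotation vector (axis times angle).
In Python, from workcell import get_obs, viewer, ctrl, masks_of gives the robot as it stands. The module is installed in compiled form; this text tells all that it offers.
- The arm moves only by the shell command python3 -m inch 'ROWS'. ROWS is JSON, a list of rows, each an object of numbers: "tx", "ty", "tz": the shift along the tool's x, y, z in cm; "ax", "ay", "az": the turn, a rotation vector about the tool's x, y, z in degrees; "jaw": the opening, from 0 (shut) to 1 (fully open). In form: [{"tx": .., "ty": .., "tz": .., "ax": .., "ay": .., "az": .., "jaw": ..}, ...]. A call has 1 to 12 rows; each row shifts and turns the commanded pose from where the row before left it, along the tool's axes as they then stand; what a row does not reach is not made up. A row lasts 1/8 s, in which the tool goes at most 62.5 mm and 10.7 degrees, less where a joint would pass 70% of its speed; a pose out of reach is approached as far as the arm can. A call is refused whole if a number of a shift passes 6.25 or a number of a turn 10.7, either way. A call with a gripper value outside its range is refused whole. The fingers move at their own pace and stop on an object; the grip force is fixed at half the most. Time passes only in rows, so rows that do not move let the fingers close. It gives the time, the measured TCP pose, the force and the opening at its end, in the units of the state.
- get_obs(): the state, without advancing time (a new reading comes with each control period).
- viewer.get_image(name): name is "scene" or "top"; returns (picture, depth): 384x512x3 uint8, red, green, blue; 384x512 float32, mm along the optical axis (not along the pixel's ray), 0 where there is no reading.
- viewer.get_calibration(name): a dict with "fx", "fy", "cx", "cy" (pixels), "distortion" ([k1, k2, p1, p2, k3] as OpenCV has them; the pictures are not rectified), "rvec" (rotation vector, rad) and "tvec" (3), from world to camera coordinates, as OpenCV has them. Camera axes: x right, y down, z forward; pixel columns grow to the right and rows downward; lengths in mm; the calibration is good to about 2 mm. A picture is of the moment at which its call begins. get_calibration takes no time and is no camera call.
- ctrl.close_job(): hands the job in, once; it reports no verdict.
Trained networks look in the newest picture that a camera, given by its name, has taken for a name from the list of things; names that differ only in an ending like _2 or _b are one class to them, and where a whole thing is asked for, a point or a joint stands for the part that bears it (a point fixed in the world has none). Each returns a list of dicts, best first, with "score" (0 to 1); they miss things now and then, are a little off and sometimes report something else, mostly with a low value. They report only what shows in the picture. A call takes as long as a camera call.
- masks_of(camera, thing): "pixels" (384x512 bool, what is visible of it) and "location" ([column, row] in pixels, amid what is visible of it).
The state is a dict: "t": time; "qpos": joint angles; "qvel": joint speeds; "joint_torque": joint torques, N m; "ee_pos": TCP position; "orientation": TCP orientation; "ft_force": force on the tool from outside, world axes, zero at the start; "moment": the same for the moment, N m; "width": finger opening in mm.
Only numpy, scipy, OpenCV 4.12 (cv2) and the standard library are available. Lean on these libraries where they do the work, as an engineer would, in place of code of your own. Each camera call takes 0.05 s, during which the arm holds its last target. There are 200 camera calls.

## Task

This stile is next to be hung, so put its night latch on hold-back: press the sprung latch bolt right home into the lock and, keeping it down, slide the snib beside it across to the end of its slot so that the bolt stays in when you let go. Work by feel and do not force the bolt or the snib, and leave the tools and other things on the bench as they lie.

Things in the scene. Friction and masses are not known exactly. Their poses are not given: they have to be found in the camera images.
- stile: Pale wooden door stile, 620 long (its y), 44 thick (its x), wedged fast on edge in two plywood cradles on the bench. Origin: its middle, at bench height; its upper edge is 113 mm above. Two locks are let into that edge, either way round: the night latch of the job and a deadlock.
- latch: The night latch. It shows as a flat steel forend, 24 x 140 mm, along the stile, face 1 mm above the wood, with a brass bolt rising from its middle, the brass snib beside it. Origin: middle of the forend, at the wood's surface. x across the stile, y along it from bolt towards snib, z up. Fixed. Parts inside bend if it is borne on with over 20 N (pushes on bolt, snib and forend added up).
- deadlock: The other lock in the stile: the same forend, with a flush bolt and no snib. Not part of the job. Origin and axes as the latch's.
- bolt_nose (a point): Middle of the bolt's flat nose. Bolt: 30 mm along the stile (15 each way from the latch origin), 14 across. The flat nose is 7 mm wide (latch x -7 to 0 mm; this point at -3.5); the +x side slopes down. Let out, the nose is 15 mm above the forend face; at its stop 0.5 to 4 mm above it.
- latch_bolt (a joint): How far the bolt is pressed down into the lock, m: 0 out. Its spring pushes up with 4 N at first, 7 to 8 N at the stop. Where the hard stop lies differs from lock to lock, between 0.011 and 0.0145, and is felt. The snib can pass only in the last 0.0014 before the stop; let go with the snib across, the bolt rises about 0.0017 from the stop and stays there.
- snib_mid (a point): Middle of the snib, an upright brass thumb-piece on the forend: 6 mm thick along the stile, 12 wide across, top 7.5 mm above the forend face (this point 4 mm above it). At the start 24 mm along +y from the latch origin: 6 mm of bare forend lie between the bolt and its near face. Pushed from the bolt's side it slides away from the bolt (+y).
- latch_snib (a joint): Travel of the snib away from the bolt, m: 0 off (start), 0.009 fully across, at the end of its slot. It moves stiffly, about 1.5 N, and stays where it is left. While the bolt is out it is blocked inside at about 0.0015.
- pencil: Flat carpenter's pencil, 10 x 105 x 7 mm, on the upper edge of the stile between the locks. Bystander.
- chisel: Wood chisel, 250 mm long, on the bench on the robot's side of the stile. Bystander.
- screwdriver: Screwdriver on the bench on the robot's side of the stile. Bystander.
- strike: Steel strike plate, 24 x 140 x 4 mm with an oblong hole, on the bench on the robot's side of the stile. Bystander.
- mallet: Wooden mallet, head 70 x 130 x 100 mm high, beyond the stile. Bystander.
- tape: Tape measure, 70 x 38 x 66 mm, beyond the stile. Bystander.
- plane: Steel block plane, 50 x 160 x 60 mm high, beyond the stile. Bystander.

How it is judged (in metres and radians):
On the way, in this order (a step that is already met when the one before it is completed fails the run):
1. the latch bolt is pressed in at least 8.5 mm, with the snib still off (value of joint latch_bolt above 0.0085 m and value of joint latch_snib below 0.004 m).
2. the snib is slid across at least 8 mm with the bolt in (value of joint latch_bolt above 0.0085 m and value of joint latch_snib above 0.008 m), for 0.1 s.
At the end, for the whole second after the job is handed in: With nothing touching it, the latch bolt stays in the lock by at least 8.5 mm, held there by the snib, which is across by at least 8 mm of its 9 mm; both are at rest (all of step 2 and velocity of joint each of latch_bolt, latch_snib below 0.005 m/s).
It fails at once if the robot bears on the latch with more than 20 N (pushes on its forend, bolt and snib added up) (contact force between any of the fingers, the arm and latch above 20 N).
It fails at once if a thing lying about is shifted by more than 30 mm (distance of any of pencil, chisel, screwdriver, strike, mallet, tape, plane from where it was at the start of the episode above 0.03 m).
It also fails if it takes over 50 s, if anything falls off the work surface, if the arm or the gripper's body presses on something with over 40 N, if the wrist force passes 120 N, or if a joint passes its speed limit or range.

## Working session

There is one attempt and no reset: what is moved stays moved. The work goes in short steps, Python scripts to look and compute and a shell command to move; the robot and the scene stay as the last step left them, time stands still between calls to the robot, and variables do not carry over. Pictures are saved under pics/ and viewed, about 8 in all and at most 12, crops included, and the job is handed in when it is done.

```bash
mkdir -p pics
cat > h.py <<'E'
import numpy as np, cv2
from workcell import get_obs, viewer, ctrl, masks_of
def cal(n):
    c=viewer.get_calibration(n); K=np.array([[c['fx'],0,c['cx']],[0,c['fy'],c['cy']],[0,0,1]],float)
    return K,np.array(c['distortion'],float),cv2.Rodrigues(np.array(c['rvec'],float))[0],np.array(c['tvec'],float).ravel()
def ray(n,px):
    K,d,R,t=cal(n); p=cv2.undistortPoints(np.array(px,float).reshape(-1,1,2),K,d).reshape(-1,2)
    return -R.T@t, np.c_[p,np.ones(len(p))]@R
def at_z(n,px,z):
    o,v=ray(n,px); return o+v*((z-o[2])/v[:,2])[:,None]
def proj(n,P):
    K,d,R,t=cal(n); return cv2.projectPoints(np.array(P,float).reshape(-1,1,3),R,t,K,d)[0].reshape(-1,2)
E
python3 - <<'E'
from h import *
for n in ('top','scene'):
    im,dep=viewer.get_image(n); cv2.imwrite(f'pics/{n}0.png',im[:,:,::-1]); np.save(f'{n}_d.npy',dep)
    K,d,R,t=cal(n); print(n,'cam',(-R.T@t).round(),'f',K[0,0])
    for th in ('stile','latch','deadlock','bolt_nose','snib_mid','pencil','plane','mallet','tape'):
        for r in masks_of(n,th)[:2]:
            print(th,round(r['score'],2),np.round(r['location'],1),r['pixels'].sum(),at_z(n,[r['location']],114)[0].round(1))
print(get_obs())
E
```

```text
top cam [455. -15. 856.] f 369.15663736900586
stile 0.71 [217.3 191.2] 9016 [533.9  38.  114. ]
latch 0.93 [296.3 183.8] 888 [ 550.9 -122.2  114. ]
deadlock 0.88 [158.7 191.6] 863 [531.7 156.4 114. ]
snib_mid 0.62 [225.9 190.3] 277 [535.9  20.7 114. ]
pencil 0.5 [227.8 191.4] 311 [533.8  16.8 114. ]
plane 0.91 [302.5 127.8] 1584 [ 668.6 -136.   114. ]
plane 0.55 [223.1 193.6] 9279 [529.2  26.2 114. ]
mallet 0.82 [153.3 144. ] 3855 [629.8 171.5 114. ]
tape 0.94 [246.2 149. ] 619 [621.6 -19.4 114. ]
scene cam [1148.  176.  608.] f 398.48364695650304
stile 0.94 [289.4 218.5] 13587 [606.5  55.6 114. ]
stile 0.51 [243.7 252.3] 876 [714.5   5.3 114. ]
latch 0.77 [211.9 184. ] 722 [ 556.1 -123.7  114. ]
deadlock 0.98 [345.1 203.8] 620 [529.6 147.3 114. ]
bolt_nose 0.42 [216.3 178.8] 138 [ 536.4 -122.3  114. ]
pencil 0.67 [281.2 192.1] 236 [535.2  19.1 114. ]
pencil 0.51 [334.8 190. ] 413 [492.6 120.3 114. ]
plane 0.74 [175.2 260.7] 2488 [770.4 -95.3 114. ]
plane 0.72 [349.6 284.3] 6530 [725.1 186.3 114. ]
mallet 0.9 [348.7 284.1] 6242 [725.2 184.9 114. ]
tape 0.67 [241.3 252.4] 874 [716.1   1.6 114. ]
{'t': 1.0, 'qpos': array([-1.23898972e+00,  4.23100988e-01,  1.62990473e+00, -3.69456430e-05,
        1.08861680e+00, -1.90206197e-02]), 'qvel': array([ 0.00109819, -0.00102949, -0.00114528, -0.00023196, -0.00035928,
        0.00100925]), 'joint_torque': array([-1.25203391e-03, -5.44592214e+01, -2.74052918e+01,  6.42014039e-02,
        1.67286652e-02, -1.97172983e-05]), 'ee_pos': array([ 214.79126407, -586.90633334,  222.67258132]), 'orientation': array([ 2.57503612e+00, -1.79964926e+00, -6.81802056e-05]), 'ft_force': array([ 0.18917678,  0.34096115, -0.06543882]), 'moment': array([-0.02667803,  0.05949593,  0.01534264]), 'width': 87.35650548889424}
```

Run:
```python
from h import *
t=cv2.imread('pics/top0.png'); s=cv2.imread('pics/scene0.png')
a=cv2.resize(t[95:275,120:360],None,fx=3.33,fy=3.33,interpolation=cv2.INTER_CUBIC)[:600,:800]
cv2.imwrite('pics/topc.png',a)
b=cv2.resize(s[150:225,170:270],None,fx=8,fy=8,interpolation=cv2.INTER_CUBIC)
cv2.imwrite('pics/scc.png',b)
```

```text
(no output)
```

View pics/topc.png

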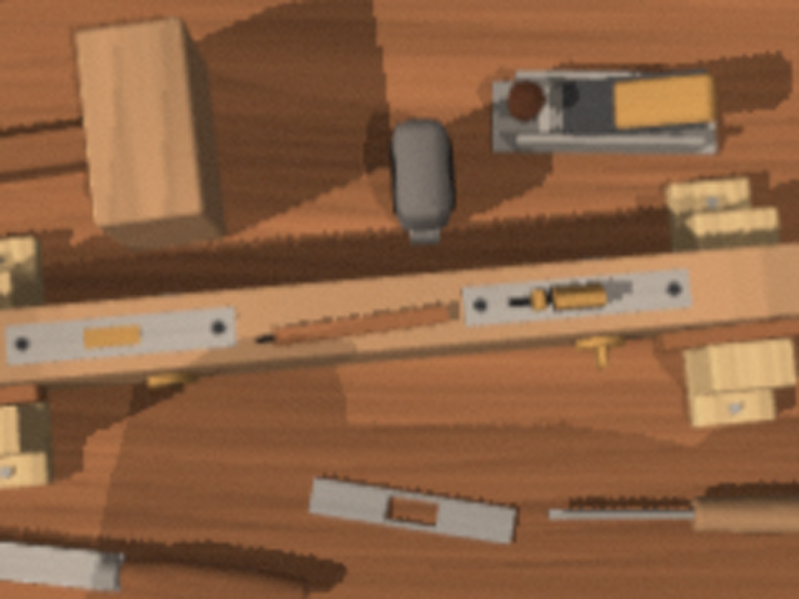

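View pics/scc.png

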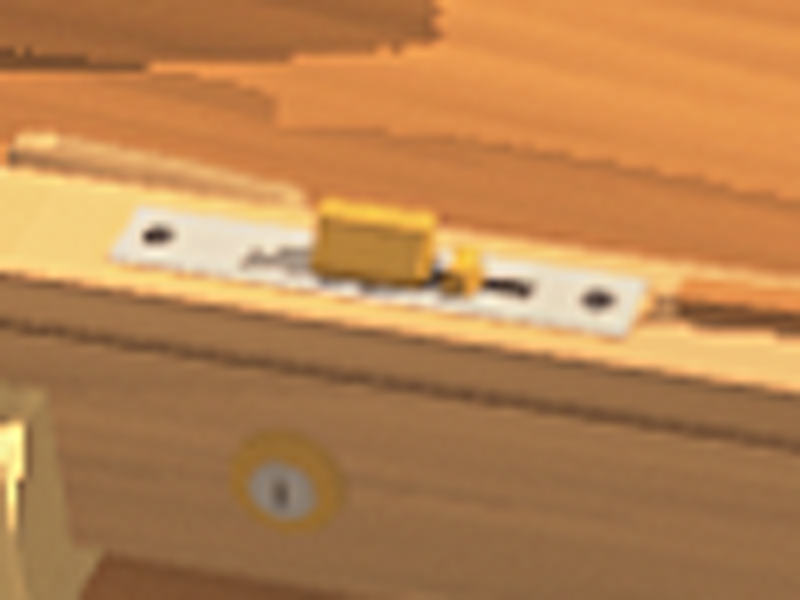

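Run:
```python
from h import *
from scipy.spatial.transform import Rotation as Ro
for n in ('top','scene'):
    im,_=viewer.get_image(n); hsv=cv2.cvtColor(im,cv2.COLOR_RGB2HSV)
    g={}
    for th in ('latch','deadlock'):
        m=masks_of(n,th)[0]['pixels']
        pts=np.argwhere(m)[:,::-1]
        W=at_z(n,pts,114)[:,:2].astype(np.float32)
        r=cv2.minAreaRect(W); g[th]=np.array(r[0]); print(n,th,r)
        # steel holes/steel only: low saturation
        st=m&(hsv[...,1]<70)&(hsv[...,2]>90); W=at_z(n,np.argwhere(st)[:,::-1],114)[:,:2].astype(np.float32); print(' steel',st.sum(),cv2.minAreaRect(W))
    dd=g['deadlock']-g['latch']; yaw=np.arctan2(-dd[0],dd[1]); print('yaw deg',np.degrees(yaw))
    c=g['latch']; R=np.array([[np.cos(yaw),-np.sin(yaw)],[np.sin(yaw),np.cos(yaw)]])
    m=masks_of(n,'latch')[0]['pixels']; m=cv2.dilate(m.astype(np.uint8),np.ones((7,7)))>0
    b=m&(hsv[...,1]>110)&(hsv[...,0]>17)&(hsv[...,0]<32)
    pts=np.argwhere(b)[:,::-1]
    for z in (114,121,129):
        L=(at_z(n,pts,z)[:,:2]-c)@R if len(pts) else None
        if L is not None: print(z,len(L),np.percentile(L,[2,50,98],axis=0).round(1).tolist())
o=get_obs(); M=Ro.from_rotvec(o['orientation']).as_matrix(); print(M.round(3),'x-axis heading',np.degrees(np.arctan2(M[1,0],M[0,0])))
```

```text
top latch ((536.0606079101562, -117.27953338623047), (55.17721939086914, 140.42141723632812), 5.672645092010498)
 steel 580 ((551.0310668945312, -115.43687438964844), (23.29286003112793, 139.33116149902344), 5.432322025299072)
top deadlock ((513.9691162109375, 161.10020446777344), (45.1551399230957, 138.64749145507812), 5.688943862915039)
 steel 634 ((524.1405029296875, 162.18185424804688), (23.161510467529297, 138.49732971191406), 5.635927677154541)
yaw deg 4.537335162314677
114 1 [[10.0, 25.6], [10.0, 25.6], [10.0, 25.6]]
121 1 [[9.2, 26.4], [9.2, 26.4], [9.2, 26.4]]
129 1 [[8.3, 27.3], [8.3, 27.3], [8.3, 27.3]]
scene latch ((561.169921875, 163.76312255859375), (97.61827850341797, 139.0478973388672), 5.414997100830078)
 steel 403 ((561.1347045898438, 164.13462829589844), (97.61827850341797, 138.30154418945312), 5.414997100830078)
scene deadlock ((561.0100708007812, 166.4341583251953), (100.28326416015625, 140.25770568847656), 7.0843892097473145)
 steel 444 ((561.3447875976562, 164.7805938720703), (98.54056549072266, 138.16000366210938), 5.99158239364624)
yaw deg 3.424844104900138
114 336 [[-58.1, -74.7], [-31.4, 1.8], [56.6, 73.7]]
121 336 [[-49.0, -74.0], [-22.7, 1.5], [64.1, 72.3]]
129 336 [[-38.5, -73.1], [-12.7, 1.1], [72.7, 70.7]]
[[ 0.344 -0.939  0.   ]
 [-0.939 -0.344  0.   ]
 [-0.    -0.    -1.   ]] x-axis heading -69.89863435957385
```

```bash
python3 -m inch '[{"tx":-2.75,"ty":-3.97,"jaw":0},{"tx":-2.75,"ty":-3.97,"jaw":0},{"tx":-2.75,"ty":-3.97,"jaw":0},{"tx":-2.75,"ty":-3.97,"jaw":0},{"tx":-2.75,"ty":-3.97,"jaw":0},{"tx":-2.75,"ty":-3.97,"jaw":0},{"tx":-2.75,"ty":-3.97,"jaw":0},{"tx":-2.75,"ty":-3.97,"jaw":0},{"tx":-2.75,"ty":-3.97,"jaw":0},{"tx":-2.75,"ty":-3.97,"jaw":0},{"tx":-2.75,"ty":-3.97,"jaw":0},{"tx":-2.72,"ty":-3.93,"jaw":0}]'
python3 -m inch '[{"az":7.3,"tz":2,"jaw":0},{"az":7.3,"tz":2,"jaw":0},{"tz":2,"jaw":0},{"jaw":0},{"jaw":0}]'
cat > st.py <<'E'
from h import *
from scipy.spatial.transform import Rotation as Ro
O=np.array([551.0,-115.4,113]); y=np.radians(5.5); R=np.array([[np.cos(y),-np.sin(y),0],[np.sin(y),np.cos(y),0],[0,0,1]])
o=get_obs(); M=Ro.from_rotvec(o['orientation']).as_matrix()
print('t',o['t'],'tcp',o['ee_pos'].round(2),'latchframe',(R.T@(o['ee_pos']-O)).round(2),'F latch',(R.T@o['ft_force']).round(2),'w',round(o['width'],1))
print('tool axes in latch frame\n',(R.T@M).round(4))
E
python3 st.py
python3 - <<'E'
from st import *
box=lambda a,b,c,d,z:[[a,c,z],[b,c,z],[b,d,z],[a,d,z]]
out=[]
for n,(x0,y0) in (('top',(250,145)),('scene',(165,130))):
    im=viewer.get_image(n)[0][:,:,::-1].copy(); k=8 if n=='scene' else 6
    w,h=100,75
    c=cv2.resize(im[y0:y0+h,x0:x0+w],None,fx=8,fy=8,interpolation=cv2.INTER_CUBIC)
    for B,col in ((box(-12,12,-70,70,1),(255,0,0)),(box(-7,0,-15,15,16),(0,255,0)),(box(-6,6,21,27,8.5),(0,0,255)),(box(-12.5,7.5,-11.5,15.5,16+30),(255,255,0))):
        p=proj(n,(R@np.array(B,float).T).T+O); p=((p-[x0,y0]+.5)*8).astype(np.int32)
        cv2.polylines(c,[p],True,col,1)
    cv2.imwrite(f'pics/{n}1.png',c)
E
```

```text
t 1.4 tcp [ 214.82 -586.89  222.68] latchframe [-379.82 -437.09  109.68] F latch [ 0.79  0.37 -0.52] w 87.8
tool axes in latch frame
 [[ 0.2521 -0.9677  0.    ]
 [-0.9677 -0.2521  0.    ]
 [-0.     -0.     -1.    ]]
t 1.4 tcp [ 214.82 -586.89  222.68] latchframe [-379.82 -437.09  109.68] F latch [ 0.79  0.37 -0.52] w 87.8
tool axes in latch frame
 [[ 0.2521 -0.9677  0.    ]
 [-0.9677 -0.2521  0.    ]
 [-0.     -0.     -1.    ]]$[0]: bad value
$[0]: bad value
```

View pics/scene1.png

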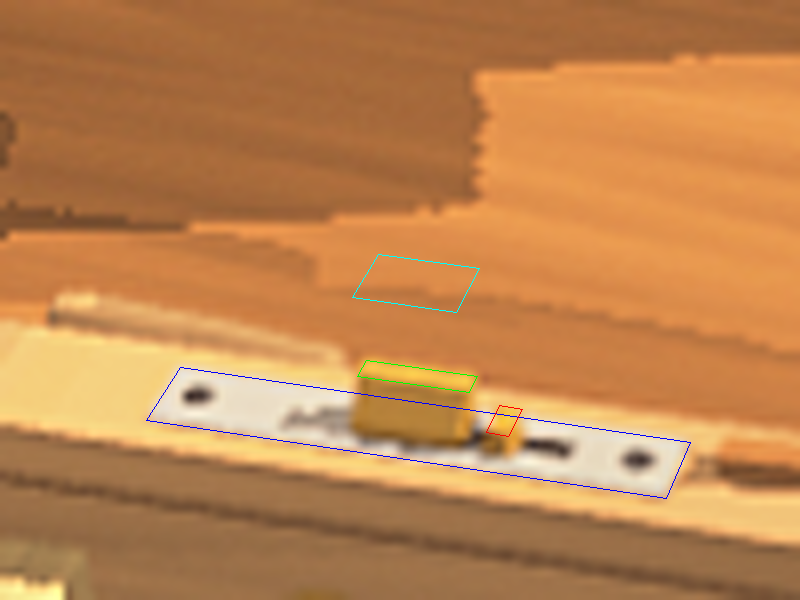

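View pics/top1.png

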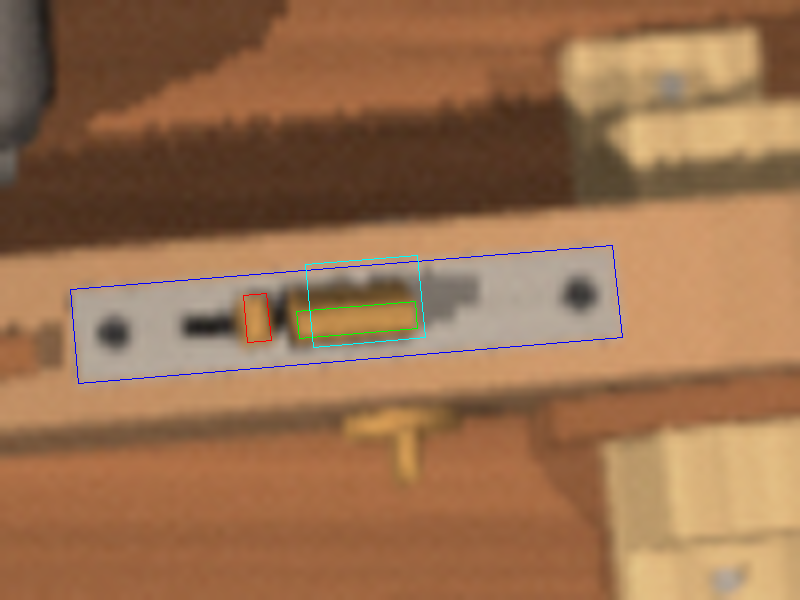

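The model overlay fits both views to 1–2 mm: scene bolt nose at about (415,375), top bolt at about (355,320) and snib at about (255,318). Both moves were refused with "bad value", so I'll write the rows with all the keys.

```bash
python3 -m inch '[{"tx":-2.75,"ty":-3.97,"tz":0,"ax":0,"ay":0,"az":0,"jaw":0},{"tx":-2.75,"ty":-3.97,"tz":0,"ax":0,"ay":0,"az":0,"jaw":0},{"tx":-2.75,"ty":-3.97,"tz":0,"ax":0,"ay":0,"az":0,"jaw":0},{"tx":-2.75,"ty":-3.97,"tz":0,"ax":0,"ay":0,"az":0,"jaw":0},{"tx":-2.75,"ty":-3.97,"tz":0,"ax":0,"ay":0,"az":0,"jaw":0},{"tx":-2.75,"ty":-3.97,"tz":0,"ax":0,"ay":0,"az":0,"jaw":0},{"tx":-2.75,"ty":-3.97,"tz":0,"ax":0,"ay":0,"az":0,"jaw":0},{"tx":-2.75,"ty":-3.97,"tz":0,"ax":0,"ay":0,"az":0,"jaw":0},{"tx":-2.75,"ty":-3.97,"tz":0,"ax":0,"ay":0,"az":0,"jaw":0},{"tx":-2.75,"ty":-3.97,"tz":0,"ax":0,"ay":0,"az":0,"jaw":0},{"tx":-2.75,"ty":-3.97,"tz":0,"ax":0,"ay":0,"az":0,"jaw":0},{"tx":-2.72,"ty":-3.93,"tz":0,"ax":0,"ay":0,"az":0,"jaw":0}]' && python3 -m inch '[{"tx":0,"ty":0,"tz":2,"ax":0,"ay":0,"az":7.3,"jaw":0},{"tx":0,"ty":0,"tz":2,"ax":0,"ay":0,"az":7.3,"jaw":0},{"tx":0,"ty":0,"tz":2,"ax":0,"ay":0,"az":0,"jaw":0},{"tx":0,"ty":0,"tz":0,"ax":0,"ay":0,"az":0,"jaw":0},{"tx":0,"ty":0,"tz":0,"ax":0,"ay":0,"az":0,"jaw":0}]'; python3 st.py
```

```text
t: 3.0
ee_pos: [549.4, -112.3, 222.9]
orientation: [-2.575, 1.799, -0.001]
ft_force: [0.8, -0.1, 0.3]
width: 0.5
t: 3.62
ee_pos: [549.0, -113.9, 163.3]
orientation: [-2.325, 2.112, -0.001]
ft_force: [-0.1, 0.4, -0.7]
width: 0.5
t 3.625 tcp [ 548.97 -113.85  163.34] latchframe [-1.87  1.74 50.34] F latch [-0.02  0.42 -0.73] w 0.5
tool axes in latch frame
 [[ 0.e+00 -1.e+00  8.e-04]
 [-1.e+00 -0.e+00 -2.e-04]
 [ 2.e-04 -8.e-04 -1.e+00]]
```

```bash
python3 -m inch '[{"tx":0,"ty":0,"tz":1.2,"ax":0,"ay":0,"az":0,"jaw":0},{"tx":0,"ty":0,"tz":1.2,"ax":0,"ay":0,"az":0,"jaw":0},{"tx":0,"ty":0,"tz":0.6,"ax":0,"ay":0,"az":0,"jaw":0},{"tx":0,"ty":0,"tz":0,"ax":0,"ay":0,"az":0,"jaw":0},{"tx":0,"ty":0,"tz":0,"ax":0,"ay":0,"az":0,"jaw":0}]'; python3 st.py;  python3 - <<'E'
from h import *
im=viewer.get_image('scene')[0][:,:,::-1]; cv2.imwrite('pics/scene2.png',cv2.resize(im[130:205,165:265],None,fx=8,fy=8,interpolation=cv2.INTER_CUBIC))
E
```

```text
t: 4.25
ee_pos: [548.7, -113.8, 132.8]
orientation: [-2.325, 2.112, -0.0]
ft_force: [0.5, 0.3, 0.3]
width: 0.2
t 4.25 tcp [ 548.7  -113.75  132.79] latchframe [-2.13  1.86 19.79] F latch [0.49 0.23 0.28] w 0.2
tool axes in latch frame
 [[-0.e+00 -1.e+00  2.e-04]
 [-1.e+00  0.e+00 -1.e-04]
 [ 1.e-04 -2.e-04 -1.e+00]]
```

View pics/scene2.png

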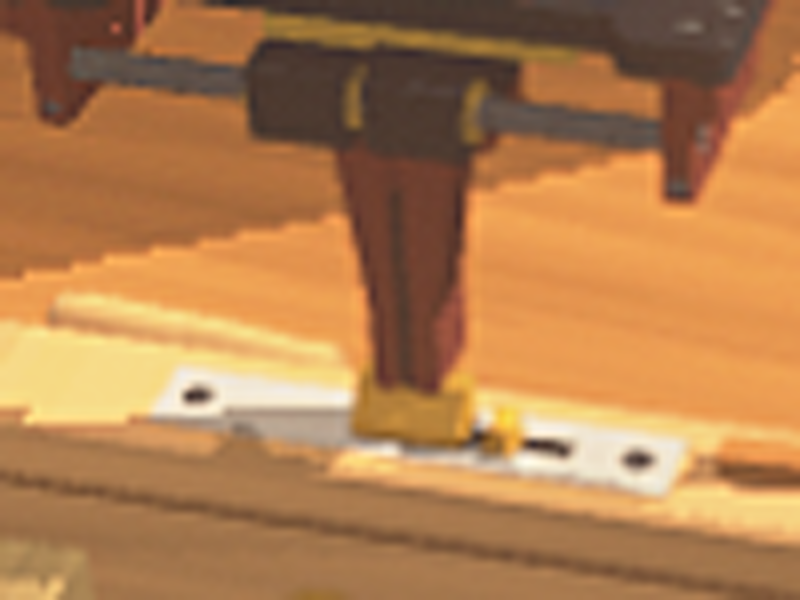

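The tips taper to about 17 mm together, measured against the 30 mm bolt (372–445 px against 355–475). That is too short to stay on the bolt over the snib's full travel. I'll open the jaws about 12 mm so the rear finger presses the bolt while the front one pushes the snib.

```bash
python3 -m inch '[{"tx":0,"ty":0,"tz":0,"ax":0,"ay":0,"az":0,"jaw":0.14},{"tx":0,"ty":0,"tz":0,"ax":0,"ay":0,"az":0,"jaw":0.14},{"tx":0,"ty":0,"tz":0.2,"ax":0,"ay":0,"az":0,"jaw":0.14},{"tx":0,"ty":0,"tz":0,"ax":0,"ay":0,"az":0,"jaw":0.14}]'
python3 - <<'E'
from h import *
im=viewer.get_image('scene')[0][:,:,::-1]; cv2.imwrite('pics/scene3.png',cv2.resize(im[155:205,190:256],None,fx=12,fy=12,interpolation=cv2.INTER_CUBIC))
E
```

```text
t: 4.8
ee_pos: [548.4, -113.7, 130.5]
orientation: [2.325, -2.112, -0.0]
ft_force: [0.8, 0.1, 0.3]
width: 12.1
```

View pics/scene3.png

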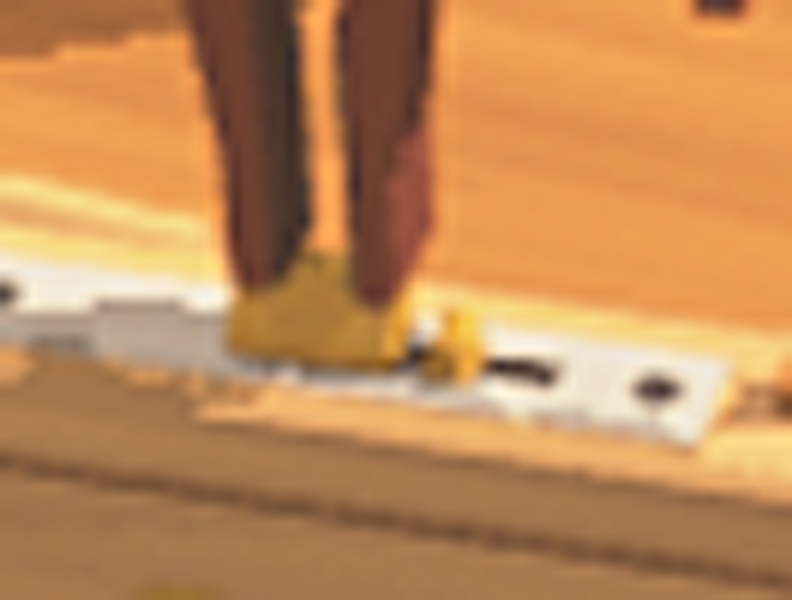

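Both fingertips sit over the bolt (235–400 px) and clear of the snib (about 455,345). Next I press.

```bash
for i in 1; do python3 -m inch '[{"tx":0,"ty":0,"tz":0.1,"ax":0,"ay":0,"az":0,"jaw":0.14},{"tx":0,"ty":0,"tz":0.1,"ax":0,"ay":0,"az":0,"jaw":0.14},{"tx":0,"ty":0,"tz":0.1,"ax":0,"ay":0,"az":0,"jaw":0.14},{"tx":0,"ty":0,"tz":0,"ax":0,"ay":0,"az":0,"jaw":0.14}]'; python3 -m inch '[{"tx":0,"ty":0,"tz":0.1,"ax":0,"ay":0,"az":0,"jaw":0.14},{"tx":0,"ty":0,"tz":0.1,"ax":0,"ay":0,"az":0,"jaw":0.14},{"tx":0,"ty":0,"tz":0,"ax":0,"ay":0,"az":0,"jaw":0.14}]'; done; python3 st.py
```

```text
t: 5.35
ee_pos: [548.6, -113.7, 127.8]
orientation: [-2.325, 2.112, -0.0]
ft_force: [-1.5, 0.1, 3.4]
width: 12.3
t: 5.72
ee_pos: [548.6, -113.8, 125.6]
orientation: [-2.325, 2.112, -0.0]
ft_force: [-0.6, 0.1, 4.9]
width: 12.2
t 5.725 tcp [ 548.59 -113.75  125.65] latchframe [-2.24  1.87 12.65] F latch [-0.63  0.17  4.88] w 12.2
tool axes in latch frame
 [[-0.e+00 -1.e+00  1.e-04]
 [-1.e+00  0.e+00 -1.e-04]
 [ 1.e-04 -1.e-04 -1.e+00]]
```

```bash
python3 -m inch '[{"tx":0,"ty":0,"tz":0.1,"ax":0,"ay":0,"az":0,"jaw":0.14},{"tx":0,"ty":0,"tz":0.1,"ax":0,"ay":0,"az":0,"jaw":0.14},{"tx":0,"ty":0,"tz":0.1,"ax":0,"ay":0,"az":0,"jaw":0.14},{"tx":0,"ty":0,"tz":0,"ax":0,"ay":0,"az":0,"jaw":0.14}]'; python3 -m inch '[{"tx":0,"ty":0,"tz":0.1,"ax":0,"ay":0,"az":0,"jaw":0.14},{"tx":0,"ty":0,"tz":0.1,"ax":0,"ay":0,"az":0,"jaw":0.14},{"tx":0,"ty":0,"tz":0.1,"ax":0,"ay":0,"az":0,"jaw":0.14},{"tx":0,"ty":0,"tz":0,"ax":0,"ay":0,"az":0,"jaw":0.14}]';python3 -m inch '[{"tx":0,"ty":0,"tz":0.05,"ax":0,"ay":0,"az":0,"jaw":0.14},{"tx":0,"ty":0,"tz":0,"ax":0,"ay":0,"az":0,"jaw":0.14}]'
```

```text
t: 6.22
ee_pos: [548.6, -113.7, 122.6]
orientation: [-2.325, 2.112, -0.0]
ft_force: [-1.2, 0.3, 4.1]
width: 12.1
t: 6.72
ee_pos: [548.6, -113.8, 119.7]
orientation: [-2.325, 2.112, -0.0]
ft_force: [-1.0, -0.1, 4.6]
width: 12.0
t: 6.98
ee_pos: [548.6, -113.7, 119.3]
orientation: [-2.325, 2.112, -0.0]
ft_force: [-1.9, 0.3, 5.0]
width: 12.5
```

```bash
python3 -m inch '[{"tx":0,"ty":0,"tz":0.03,"ax":0,"ay":0,"az":0,"jaw":0.14},{"tx":0,"ty":0,"tz":0.03,"ax":0,"ay":0,"az":0,"jaw":0.14},{"tx":0,"ty":0,"tz":0,"ax":0,"ay":0,"az":0,"jaw":0.14}]'; python3 -m inch '[{"tx":0,"ty":0,"tz":0.03,"ax":0,"ay":0,"az":0,"jaw":0.14},{"tx":0,"ty":0,"tz":0,"ax":0,"ay":0,"az":0,"jaw":0.14}]'
```

```text
t: 7.35
ee_pos: [548.6, -113.7, 118.7]
orientation: [-2.325, 2.112, -0.0]
ft_force: [-1.6, -0.0, 5.8]
width: 12.3
t: 7.6
ee_pos: [548.6, -113.7, 118.4]
orientation: [-2.325, 2.112, -0.0]
ft_force: [-1.1, 0.4, 5.4]
width: 12.4
```

```bash
python3 -m inch '[{"tx":0,"ty":0,"tz":0.03,"ax":0,"ay":0,"az":0,"jaw":0.14},{"tx":0,"ty":0,"tz":0,"ax":0,"ay":0,"az":0,"jaw":0.14}]'
```

```text
t: 7.85
ee_pos: [548.6, -113.7, 118.1]
orientation: [-2.325, 2.112, -0.0]
ft_force: [0.3, 0.7, 6.8]
width: 12.4
```

```bash
python3 -m inch '[{"tx":0,"ty":0,"tz":0.03,"ax":0,"ay":0,"az":0,"jaw":0.14},{"tx":0,"ty":0,"tz":0,"ax":0,"ay":0,"az":0,"jaw":0.14}]'
```

```text
t: 8.1
ee_pos: [548.6, -113.7, 117.9]
orientation: [-2.325, 2.112, -0.0]
ft_force: [-0.9, -0.2, 5.5]
width: 12.5
```

```bash
python3 -m inch '[{"tx":0,"ty":0,"tz":0.03,"ax":0,"ay":0,"az":0,"jaw":0.14},{"tx":0,"ty":0,"tz":0,"ax":0,"ay":0,"az":0,"jaw":0.14}]'
```

```text
t: 8.35
ee_pos: [548.6, -113.7, 117.6]
orientation: [-2.325, 2.112, -0.0]
ft_force: [-0.9, 0.9, 5.4]
width: 12.3
```

```bash
python3 -m inch '[{"tx":0,"ty":0,"tz":0.03,"ax":0,"ay":0,"az":0,"jaw":0.14},{"tx":0,"ty":0,"tz":0,"ax":0,"ay":0,"az":0,"jaw":0.14}]'
```

```text
t: 8.6
ee_pos: [548.6, -113.7, 117.3]
orientation: [-2.325, 2.112, -0.0]
ft_force: [-1.8, 1.1, 6.5]
width: 12.4
```

```bash
python3 -m inch '[{"tx":0,"ty":0,"tz":0.03,"ax":0,"ay":0,"az":0,"jaw":0.14},{"tx":0,"ty":0,"tz":0,"ax":0,"ay":0,"az":0,"jaw":0.14}]'
```

```text
t: 8.85
ee_pos: [548.6, -113.7, 117.0]
orientation: [-2.325, 2.112, -0.0]
ft_force: [-0.9, -0.5, 6.5]
width: 12.4
```

```bash
python3 -m inch '[{"tx":0,"ty":0,"tz":0.03,"ax":0,"ay":0,"az":0,"jaw":0.14},{"tx":0,"ty":0,"tz":0,"ax":0,"ay":0,"az":0,"jaw":0.14}]'
```

```text
t: 9.1
ee_pos: [548.6, -113.7, 116.7]
orientation: [-2.325, 2.112, -0.0]
ft_force: [-1.8, 0.6, 6.6]
width: 12.3
```

```bash
python3 -m inch '[{"tx":0,"ty":0,"tz":0.03,"ax":0,"ay":0,"az":0,"jaw":0.14},{"tx":0,"ty":0,"tz":0,"ax":0,"ay":0,"az":0,"jaw":0.14}]'
```

```text
t: 9.35
ee_pos: [548.6, -113.7, 116.4]
orientation: [-2.325, 2.112, -0.0]
ft_force: [-1.0, 0.7, 7.4]
width: 12.1
```

```bash
python3 -m inch '[{"tx":0,"ty":0,"tz":0.02,"ax":0,"ay":0,"az":0,"jaw":0.14},{"tx":0,"ty":0,"tz":0,"ax":0,"ay":0,"az":0,"jaw":0.14}]'
```

```text
t: 9.6
ee_pos: [548.6, -113.7, 116.4]
orientation: [-2.325, 2.112, -0.0]
ft_force: [-2.7, 0.4, 8.0]
width: 12.3
```

```bash
python3 -m inch '[{"tx":0,"ty":0,"tz":0.02,"ax":0,"ay":0,"az":0,"jaw":0.14},{"tx":0,"ty":0,"tz":0,"ax":0,"ay":0,"az":0,"jaw":0.14}]'; python3 st.py
```

```text
t: 9.85
ee_pos: [548.6, -113.8, 116.4]
orientation: [-2.325, 2.112, -0.0]
ft_force: [-2.6, 0.2, 9.4]
width: 12.4
t 9.85 tcp [ 548.62 -113.75  116.37] latchframe [-2.21  1.87  3.37] F latch [-2.58  0.43  9.42] w 12.4
tool axes in latch frame
 [[-0.e+00 -1.e+00  3.e-04]
 [-1.e+00  0.e+00 -1.e-04]
 [ 1.e-04 -3.e-04 -1.e+00]]
```

The stop is felt at z = 116.4: force rises with no further motion. The bolt is 12.6 mm in and the push is about 9 N. Now I slide along the stile towards the snib.

```bash
python3 -m inch '[{"tx":-0.05,"ty":0,"tz":0,"ax":0,"ay":0,"az":0,"jaw":0.14},{"tx":-0.05,"ty":0,"tz":0,"ax":0,"ay":0,"az":0,"jaw":0.14},{"tx":-0.05,"ty":0,"tz":0,"ax":0,"ay":0,"az":0,"jaw":0.14},{"tx":0,"ty":0,"tz":0,"ax":0,"ay":0,"az":0,"jaw":0.14}]'; python3 st.py|head -1
```

```text
t: 10.35
ee_pos: [548.7, -113.4, 116.4]
orientation: [2.325, -2.111, 0.003]
ft_force: [-2.9, -5.9, 8.1]
width: 12.2
t 10.35 tcp [ 548.66 -113.44  116.41] latchframe [-2.14  2.18  3.41] F latch [-3.47 -5.64  8.11] w 12.2
```

```bash
python3 -m inch '[{"tx":-0.05,"ty":0,"tz":0,"ax":0,"ay":0,"az":0,"jaw":0.14},{"tx":-0.05,"ty":0,"tz":0,"ax":0,"ay":0,"az":0,"jaw":0.14},{"tx":-0.05,"ty":0,"tz":0,"ax":0,"ay":0,"az":0,"jaw":0.14},{"tx":0,"ty":0,"tz":0,"ax":0,"ay":0,"az":0,"jaw":0.14}]'; python3 st.py|head -1
```

```text
t: 10.85
ee_pos: [549.0, -112.0, 116.4]
orientation: [2.326, -2.112, 0.004]
ft_force: [-0.8, -5.8, 6.7]
width: 12.4
t 10.85 tcp [ 548.95 -111.96  116.41] latchframe [-1.71  3.62  3.41] F latch [-1.35 -5.72  6.72] w 12.4
```

```bash
python3 -m inch '[{"tx":-0.05,"ty":0,"tz":0.02,"ax":0,"ay":0,"az":0,"jaw":0.14},{"tx":-0.05,"ty":0,"tz":0,"ax":0,"ay":0,"az":0,"jaw":0.14},{"tx":-0.05,"ty":0,"tz":0,"ax":0,"ay":0,"az":0,"jaw":0.14},{"tx":0,"ty":0,"tz":0,"ax":0,"ay":0,"az":0,"jaw":0.14}]'; python3 st.py|head -1
```

```text
t: 11.35
ee_pos: [549.1, -110.7, 116.4]
orientation: [2.326, -2.112, 0.005]
ft_force: [-1.3, -6.2, 7.5]
width: 12.4
t 11.35 tcp [ 549.14 -110.66  116.4 ] latchframe [-1.4  4.9  3.4] F latch [-1.84 -6.03  7.49] w 12.4
```

```bash
python3 -m inch '[{"tx":-0.05,"ty":0,"tz":0,"ax":0,"ay":0,"az":0,"jaw":0.14},{"tx":-0.05,"ty":0,"tz":0,"ax":0,"ay":0,"az":0,"jaw":0.14},{"tx":0,"ty":0,"tz":0,"ax":0,"ay":0,"az":0,"jaw":0.14}]'; python3 st.py|head -1
```

```text
t: 11.72
ee_pos: [549.1, -109.8, 116.4]
orientation: [2.326, -2.111, 0.006]
ft_force: [-0.6, -7.4, 7.0]
width: 12.3
t 11.725 tcp [ 549.15 -109.85  116.39] latchframe [-1.31  5.7   3.39] F latch [-1.35 -7.27  7.04] w 12.3
```

```bash
python3 -m inch '[{"tx":-0.05,"ty":0,"tz":0.01,"ax":0,"ay":0,"az":0,"jaw":0.14},{"tx":-0.05,"ty":0,"tz":0,"ax":0,"ay":0,"az":0,"jaw":0.14},{"tx":0,"ty":0,"tz":0,"ax":0,"ay":0,"az":0,"jaw":0.14}]'; python3 st.py|head -1
```

```text
t: 12.1
ee_pos: [549.1, -109.0, 116.4]
orientation: [2.326, -2.111, 0.006]
ft_force: [-1.1, -7.4, 8.6]
width: 12.4
t 12.1 tcp [ 549.08 -108.97  116.38] latchframe [-1.29  6.58  3.38] F latch [-1.83 -7.22  8.62] w 12.4
```

```bash
python3 -m inch '[{"tx":-0.05,"ty":0,"tz":0,"ax":0,"ay":0,"az":0,"jaw":0.14},{"tx":-0.05,"ty":0,"tz":0,"ax":0,"ay":0,"az":0,"jaw":0.14},{"tx":0,"ty":0,"tz":0,"ax":0,"ay":0,"az":0,"jaw":0.14}]'; python3 st.py|head -1
```

```text
t: 12.48
ee_pos: [549.0, -107.9, 116.3]
orientation: [2.326, -2.111, 0.006]
ft_force: [-0.3, -7.4, 7.8]
width: 12.6
t 12.475 tcp [ 548.99 -107.93  116.35] latchframe [-1.29  7.63  3.35] F latch [-1.02 -7.32  7.83] w 12.6
```

```bash
python3 -m inch '[{"tx":-0.05,"ty":0,"tz":0,"ax":0,"ay":0,"az":0,"jaw":0.14},{"tx":-0.05,"ty":0,"tz":0,"ax":0,"ay":0,"az":0,"jaw":0.14},{"tx":0,"ty":0,"tz":0,"ax":0,"ay":0,"az":0,"jaw":0.14}]'; python3 st.py|head -1
```

```text
t: 12.85
ee_pos: [548.9, -106.8, 116.3]
orientation: [2.326, -2.112, 0.006]
ft_force: [-0.9, -7.9, 7.5]
width: 12.3
t 12.85 tcp [ 548.91 -106.8   116.32] latchframe [-1.26  8.76  3.32] F latch [-1.62 -7.82  7.54] w 12.3
```

```bash
python3 -m inch '[{"tx":-0.05,"ty":0,"tz":0,"ax":0,"ay":0,"az":0,"jaw":0.14},{"tx":-0.05,"ty":0,"tz":0,"ax":0,"ay":0,"az":0,"jaw":0.14},{"tx":0,"ty":0,"tz":0,"ax":0,"ay":0,"az":0,"jaw":0.14}]'; python3 st.py|head -1
```

```text
t: 13.22
ee_pos: [548.8, -105.8, 116.3]
orientation: [-2.326, 2.112, -0.006]
ft_force: [-0.7, -6.5, 8.0]
width: 12.2
t 13.225 tcp [ 548.83 -105.79  116.32] latchframe [-1.24  9.77  3.32] F latch [-1.33 -6.38  8.05] w 12.2
```

```bash
python3 -m inch '[{"tx":-0.05,"ty":0,"tz":0,"ax":0,"ay":0,"az":0,"jaw":0.14},{"tx":-0.05,"ty":0,"tz":0,"ax":0,"ay":0,"az":0,"jaw":0.14},{"tx":0,"ty":0,"tz":0,"ax":0,"ay":0,"az":0,"jaw":0.14}]'; python3 st.py|head -1
```

```text
t: 13.6
ee_pos: [548.7, -104.8, 116.3]
orientation: [-2.326, 2.112, -0.006]
ft_force: [-0.9, -7.7, 8.1]
width: 12.5
t 13.6 tcp [ 548.74 -104.82  116.33] latchframe [-1.24 10.75  3.33] F latch [-1.59 -7.59  8.13] w 12.5
```

```bash
python3 -m inch '[{"tx":-0.05,"ty":0,"tz":0,"ax":0,"ay":0,"az":0,"jaw":0.14},{"tx":-0.05,"ty":0,"tz":0,"ax":0,"ay":0,"az":0,"jaw":0.14},{"tx":0,"ty":0,"tz":0,"ax":0,"ay":0,"az":0,"jaw":0.14}]'; python3 st.py|head -1
```

```text
t: 13.98
ee_pos: [548.6, -103.8, 116.3]
orientation: [-2.326, 2.112, -0.006]
ft_force: [-0.5, -6.7, 7.1]
width: 12.1
t 13.975 tcp [ 548.6  -103.76  116.33] latchframe [-1.27 11.82  3.33] F latch [-1.14 -6.62  7.07] w 12.1
```

```bash
python3 -m inch '[{"tx":-0.05,"ty":0,"tz":0,"ax":0,"ay":0,"az":0,"jaw":0.14},{"tx":-0.05,"ty":0,"tz":0,"ax":0,"ay":0,"az":0,"jaw":0.14},{"tx":0,"ty":0,"tz":0,"ax":0,"ay":0,"az":0,"jaw":0.14}]'; python3 st.py|head -1
```

```text
t: 14.35
ee_pos: [548.5, -102.8, 116.3]
orientation: [-2.326, 2.112, -0.006]
ft_force: [0.3, -6.5, 7.4]
width: 12.3
t 14.35 tcp [ 548.53 -102.81  116.32] latchframe [-1.25 12.77  3.32] F latch [-0.35 -6.51  7.36] w 12.3
```

```bash
python3 -m inch '[{"tx":-0.05,"ty":0,"tz":0,"ax":0,"ay":0,"az":0,"jaw":0.14},{"tx":0,"ty":0,"tz":0,"ax":0,"ay":0,"az":0,"jaw":0.14}]'; python3 st.py|head -1
```

```text
t: 14.6
ee_pos: [548.5, -102.3, 116.3]
orientation: [-2.326, 2.112, -0.006]
ft_force: [-1.4, -6.2, 8.2]
width: 12.4
t 14.6 tcp [ 548.52 -102.28  116.34] latchframe [-1.21 13.29  3.34] F latch [-1.98 -6.01  8.24] w 12.4
```

Run:
```python
from h import *
im=viewer.get_image('scene')[0][:,:,::-1]; cv2.imwrite('pics/scene4.png',cv2.resize(im[155:205,190:256],None,fx=12,fy=12,interpolation=cv2.INTER_CUBIC))
```

```text
(no output)
```

View pics/scene4.png

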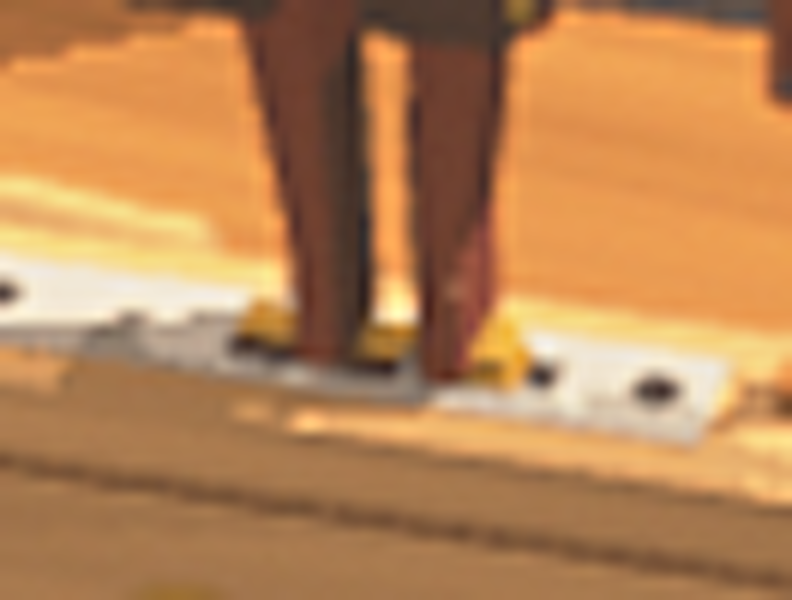

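The snib's right edge has moved from about 480 to 525 px, roughly 7.5 mm, with the rear finger well on the bolt. About 1.5 mm is left.

```bash
python3 -m inch '[{"tx":-0.05,"ty":0,"tz":0,"ax":0,"ay":0,"az":0,"jaw":0.14},{"tx":0,"ty":0,"tz":0,"ax":0,"ay":0,"az":0,"jaw":0.14}]'; python3 st.py|head -1
```

```text
t: 14.9
ee_pos: [548.4, -101.8, 116.3]
orientation: [-2.326, 2.112, -0.006]
ft_force: [-0.2, -6.6, 7.8]
width: 12.3
t 14.9 tcp [ 548.43 -101.79  116.32] latchframe [-1.25 13.8   3.32] F latch [-0.79 -6.56  7.83] w 12.3
```

```bash
python3 -m inch '[{"tx":-0.05,"ty":0,"tz":0,"ax":0,"ay":0,"az":0,"jaw":0.14},{"tx":0,"ty":0,"tz":0,"ax":0,"ay":0,"az":0,"jaw":0.14}]'; python3 st.py|head -1
```

```text
t: 15.15
ee_pos: [548.4, -101.3, 116.3]
orientation: [2.326, -2.112, 0.006]
ft_force: [-0.1, -6.3, 7.7]
width: 12.3
t 15.15 tcp [ 548.37 -101.34  116.29] latchframe [-1.27 14.25  3.29] F latch [-0.67 -6.3   7.68] w 12.3
```

```bash
python3 -m inch '[{"tx":-0.04,"ty":0,"tz":0,"ax":0,"ay":0,"az":0,"jaw":0.14},{"tx":0,"ty":0,"tz":0,"ax":0,"ay":0,"az":0,"jaw":0.14}]'; python3 st.py|head -1
```

```text
t: 15.4
ee_pos: [548.4, -101.1, 116.3]
orientation: [2.326, -2.111, 0.006]
ft_force: [-1.5, -7.9, 7.2]
width: 12.6
t 15.4 tcp [ 548.37 -101.12  116.3 ] latchframe [-1.25 14.47  3.3 ] F latch [-2.21 -7.69  7.19] w 12.6
```

```bash
python3 -m inch '[{"tx":-0.03,"ty":0,"tz":0,"ax":0,"ay":0,"az":0,"jaw":0.14},{"tx":0,"ty":0,"tz":0,"ax":0,"ay":0,"az":0,"jaw":0.14}]'; python3 st.py|head -1
```

```text
t: 15.65
ee_pos: [548.4, -101.1, 116.3]
orientation: [2.326, -2.111, 0.007]
ft_force: [-0.8, -10.1, 8.0]
width: 12.4
t 15.65 tcp [ 548.39 -101.1   116.32] latchframe [-1.23 14.49  3.32] F latch [-1.8  -9.94  8.01] w 12.4
```

The end of the slot is felt: no further motion, and the side force went up by about 2 N. I ease back off the snib, then lift gently.

```bash
python3 -m inch '[{"tx":0.1,"ty":0,"tz":0,"ax":0,"ay":0,"az":0,"jaw":0.14},{"tx":0.1,"ty":0,"tz":0,"ax":0,"ay":0,"az":0,"jaw":0.14},{"tx":0.1,"ty":0,"tz":0,"ax":0,"ay":0,"az":0,"jaw":0.14},{"tx":0.1,"ty":0,"tz":0,"ax":0,"ay":0,"az":0,"jaw":0.14},{"tx":0,"ty":0,"tz":0,"ax":0,"ay":0,"az":0,"jaw":0.14}]'; python3 st.py|head -1; python3 -m inch '[{"tx":0,"ty":0,"tz":-0.1,"ax":0,"ay":0,"az":0,"jaw":0.14},{"tx":0,"ty":0,"tz":-0.1,"ax":0,"ay":0,"az":0,"jaw":0.14},{"tx":0,"ty":0,"tz":-0.2,"ax":0,"ay":0,"az":0,"jaw":0.14},{"tx":0,"ty":0,"tz":0,"ax":0,"ay":0,"az":0,"jaw":0.14}]'; python3 st.py|head -1
```

```text
t: 16.27
ee_pos: [548.4, -102.0, 116.3]
orientation: [-2.323, 2.111, -0.001]
ft_force: [-0.2, 7.0, 10.4]
width: 12.6
t 16.275 tcp [ 548.38 -102.01  116.25] latchframe [-1.32 13.58  3.25] F latch [ 0.44  6.99 10.36] w 12.6
t: 16.77
ee_pos: [547.2, -103.1, 119.2]
orientation: [2.325, -2.112, -0.001]
ft_force: [0.9, 1.0, -0.2]
width: 12.4
t 16.775 tcp [ 547.2  -103.14  119.2 ] latchframe [-2.61 12.57  6.2 ] F latch [ 0.99  0.89 -0.22] w 12.4
```

Force is zero at z = 119.2, about 3 mm above the stop, so the bolt is held. I lift clear and check with both cameras.

```bash
python3 -m inch '[{"tx":0,"ty":0,"tz":-1,"ax":0,"ay":0,"az":0,"jaw":0.14},{"tx":0,"ty":0,"tz":-3,"ax":0,"ay":0,"az":0,"jaw":0.14},{"tx":0,"ty":0,"tz":-4,"ax":0,"ay":0,"az":0,"jaw":0.14},{"tx":0,"ty":0,"tz":-4,"ax":0,"ay":0,"az":0,"jaw":0.14},{"tx":0,"ty":0,"tz":0,"ax":0,"ay":0,"az":0,"jaw":0.14},{"tx":0,"ty":0,"tz":0,"ax":0,"ay":0,"az":0,"jaw":0.14}]'
python3 - <<'E'
from h import *
im=viewer.get_image('scene')[0][:,:,::-1]; cv2.imwrite('pics/scene5.png',cv2.resize(im[155:205,190:256],None,fx=12,fy=12,interpolation=cv2.INTER_CUBIC))
E
```

```text
t: 17.52
ee_pos: [547.0, -103.1, 239.3]
orientation: [2.325, -2.112, -0.0]
ft_force: [-0.6, 0.1, -0.7]
width: 12.1
```

View pics/scene5.png

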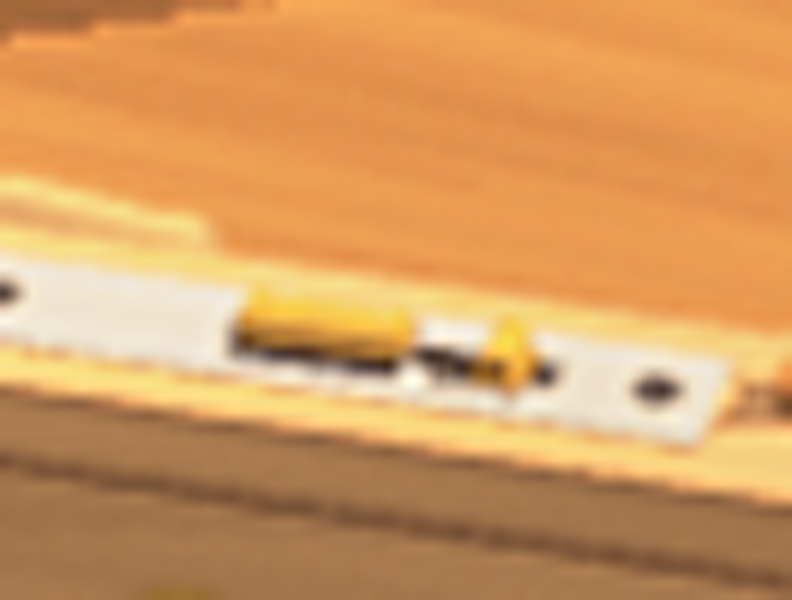

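The bolt sits low (240–410, about 330) and the snib is at about (512,350). Its right edge is at about 535 px, roughly 9 mm from the start.

```bash
python3 -c "from workcell import ctrl; print(ctrl.close_job())"
```

```text
the job is handed in; nothing more can be done
None
```

The night latch is on hold-back: the bolt stays in the lock with the snib across, and I handed the job in at about 17.6 s.

- **Bolt:** I pressed it with the fingers about 12 mm apart until the stop was felt at z = 116.4 mm, roughly 12.6 mm in. The push was about 9 N.
- **Snib:** Keeping the bolt down, I slid the front finger against the snib until the end of its slot was felt. The tool stopped moving and the side force rose from about 7.5 N to 10 N.
- **Force on the latch:** The highest reading at the end of a move was about 13 N in total, against the 20 N limit. Forces between those readings were not seen.
- **Last checks:** The last camera picture, with the tool 120 mm clear, shows the bolt still low and the snib about 9 mm from where it started, judged by eye from the pixels. The wrist force was back to noise level once the tool was lifted.
- **Bench:** I felt no contact with anything but the latch. I did not re-measure the other things on the bench at the end.
- **Trouble on the way:** The first two move commands were refused for missing keys and nothing moved. The networks' location for the snib in the top view was wrong (it was the pencil), and some of their whole-lock outlines were off. I therefore fitted the steel forend myself and checked that fit against both pictures.

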